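# Unclip a sample tube and start it on the roller

## Robot

A 6-joint arm with a two-finger parallel gripper is mounted at the origin on the work surface. World frame = base frame: x ahead of the robot, y to its left, z up, the work surface at z = 0. Lengths are in m, angles in rad, forces in N, time in s.
With the tool pointing down it reaches from about 0.35 to 0.975 m from the base axis. Payload 4.9 kg.
Tool frame: the origin (TCP) lies at the very end of the fingers, on their centre line; the grasp point (between the pads) lies 19 mm behind it; z points along the fingers, y is the direction in which the jaws open and shut (so a half turn about z gives the same grasp; the last joint's range is limited). The gripper opens to 85 mm and grips with 20 to 120 N. Pads are 22 mm wide; open, the fingers measure 114 mm over their backs; the gripper's body (76 mm by 85 mm) begins 54 mm behind the grasp point. The pads swing forward as they close: fully open they stand 13 mm farther back than shut.
Start: joints at [1.215, 0.053, 1.613, -0, 1.476, -0.119], TCP at [0.147, 0.608, 0.231] pointing down, gripper open.
Joint ranges: [-3.01, 3.01], [-1.01, 2.22], [0.06, 2.58], [-1.02, 4.17], [0.09, 2.62], [-3.14, 3.14]. Speed limits (rad/s): [2.57, 2.57, 3.14, 3.14, 3.14, 3.14].

## Interface

Orientations are given as a rotation vector (axis times angle).
In Python, from bench import reach, line_to, goto_joints, ungrasp, close_gripper, sleep, inverse_kinematics, state, read_camera, camera_info, PlanningError, sign_off, search_frame gives the robot as it stands. Calls block until the motion is done:
- reach(position, orientation): joint-space move of the TCP to a pose.
- line_to(position, speed=0.15, frame=None, contact_N=None): straight line of the TCP; frame=None keeps the orientation; speed is the mean speed in m/s. With contact_N (N) it stops when the force on the tool has changed by that much, and returns True; else False.
- goto_joints(angles): joint-space move.
- ungrasp() and close_gripper(f_grip=None): open the fingers fully, or close them until they stop; f_grip is the grip in N (None keeps the last).
- sleep(seconds).
- inverse_kinematics(position, orientation): joint angles nearest the present ones, or None.
- state(): the state.
- read_camera(name): name is "scene" or "top"; returns the picture (384x512x3 uint8, red, green, blue); there is no depth.
- camera_info(name): a dict with "mtx" (3x3 intrinsics, pixels), "k1" (the pictures are not rectified: a ray, as slopes to the right and down, at radius r is drawn at 1 + k1 r^2 times it, then the intrinsics apply), "R" (3x3) and "t" (3): a world point X has camera coordinates R X + t. Camera axes: x right, y down, z forward; pixel columns grow to the right and rows downward; lengths in m; the calibration is good to about 2 mm. A picture is of the moment at which its call begins. camera_info takes no time and is no camera call.
A pose or a line that the arm cannot do raises PlanningError and nothing moves.
- sign_off(): hands the job in, once; it reports no verdict.
Trained networks look in the newest picture that a camera, given by its name, has taken for a name from the list of things; names that differ only in an ending like _2 or _b are one class to them, and where a whole thing is asked for, a point or a joint stands for the part that bears it (a point fixed in the world has none). Each returns a list of dicts, best first, with "p" (0 to 1); they miss things now and then, are a little off and sometimes report something else, mostly with a low value. They report only what shows in the picture. A call takes as long as a camera call. They do not tell look-alikes from the thing itself.
- search_frame(camera, target): "bbox" ([left, top, width, height] in pixels, round what is visible of it).
The state is a dict: "time_s": time; "joint_pos": joint angles; "joint_velocities": joint speeds; "tau": joint torques, N m; "position": TCP position; "tool_rot": TCP orientation; "force": force on the tool from outside, world axes, zero at the start; "ft_torque": the same for the moment, N m; "opening": finger opening in m.
Only numpy, scipy, OpenCV 4.12 (cv2) and the standard library are available. Lean on these libraries where they do the work, as an engineer would, in place of code of your own. Each camera call takes 0.05 s, during which the arm holds its last target. There are 200 camera calls.

## Task

Pull the amber sample tube forward out of the two spring clips of its rack and lay it along the tube roller so that its glass rests on all four rubber wheels with both caps clear outside them; lower it into place in the gripper, do not let it drop. Then switch the roller on by pushing its toggle lever fully over towards the wheels. Leave the flask, the beaker and the bottle between rack and roller standing where they are.

Things in the scene. Friction and masses are not known exactly. Their poses are not given: they have to be found in the camera images.
- tube_mid (a point): centre of the loose sealed sample tube: amber glass cylinder 28 mm in diameter, 144 mm long, plus a black cap 34 mm in diameter and 18 mm long on each end, 180 mm over all, about 0.15 kg. Its y axis runs along the tube; the tube is the same both ways round. It starts level, held in the rack's two clips.
- rack: white clip rack fixed to the bench, origin at bench height; x from its open front to its back, y across, z up. Base 200 x 200 x 12 mm. Two posts at x 62, y +-60 mm each carry an arm with a steel C clip 12 mm wide; between the clips 100 mm along y is free. Its shelf (underside z 310, x 10 to 130, y +-100 mm, stock to z 395) bars a straight-down approach: come tilted, from front and above.
- rack_seat (a point): centre of the tube when clipped: rack frame x -20, y 0, z 140 mm; axes as the rack's. The clip mouths open forward and up, 32 degrees from vertical: direction (-0.530, 0, 0.848). A steady pull of roughly 10 N that way over about 15 mm springs the jaws apart; they reach about 20 mm past the tube's centre. The caps stop it sliding out lengthways.
- mixer: white tube roller, fixed, origin at bench height below the middle of its wheels; x from its front (switch side) to its back, y along the shafts, z up. Housing x -140 to 60, y +-120, deck z 50 mm. Two 7 mm steel shafts at x +-29, z 80 mm, each with two rubber wheels, 52 mm across, 12 mm wide, at y +-50 mm; bearing blocks at y +-105, z to 90 mm. The wheels are locked. Dial at x -100, y 55 mm.
- mixer_seat (a point): where the tube's centre comes to lie on the wheels: in the mixer's frame x 0, y 0, z 107.5 mm, tube along the mixer's y; axes as the mixer's. The caps clear the wheels while the tube is within 15 mm of centre lengthways.
- switch (a joint): toggle lever of the roller, rad: 0 = off, leaning 0.5 rad to the mixer's front (-x); 1.0 = fully on, leaning 0.5 rad towards the wheels (+x). It turns about a level axis along y at x -100, y -55, z 72 mm in the mixer's frame, stays where it is left, and 1 to 2 N at the ball moves it.
- switch_tip (a point): centre of the black ball, 26 mm in diameter, at the end of the 60 mm toggle lever; when off it is at x -129, y -55, z 125 mm in the mixer's frame, fully on at x -71.
- bottle: blue-capped clear bottle, 68 mm in diameter, 130 mm high, standing; origin under it. Leave alone.
- flask: conical flask, 80 mm wide at the foot, 130 mm high, standing; origin under it. Leave alone.
- beaker: green-tinted beaker, 70 mm wide, 90 mm high, standing; origin under it. Leave alone.
Not all that is in view belongs to the job. Of the things that look like the part that bears tube_mid, the smaller one is meant.

How it is judged:
On the way, in this order (a step that is already met when the one before it is completed fails the run):
1. the tube is out of the clips, at least 60 mm from its clipped place, held in the fingers (distance between tube_mid and rack_seat above 0.06 m and contact force between the fingers and tube above 0.5 N), for 0.1 s.
2. the tube is lowered onto the wheels while still held (z of tube_mid in the frame of mixer_seat between -0.006 and 0.009 m and x of tube_mid in the frame of mixer_seat between -0.012 and 0.012 m and y of tube_mid in the frame of mixer_seat between -0.018 and 0.018 m and contact force between the fingers and tube above 0.5 N), for 0.05 s.
3. the roller is switched on with the tube lying on it (value of joint switch above 0.85 rad and distance between tube_mid and mixer_seat below 0.02 m and contact force between the fingers and tube below 0.1 N), for 0.1 s.
At the end, for the whole second after the job is handed in: The tube lies still on all four wheels (centre within 6 mm across, 16 mm lengthways and 4 mm in height of its place, within 0.06 rad of the shafts' direction) and the toggle lever is at 0.85 rad or more (z of tube_mid in the frame of mixer_seat between -0.004 and 0.004 m and x of tube_mid in the frame of mixer_seat between -0.006 and 0.006 m and y of tube_mid in the frame of mixer_seat between -0.016 and 0.016 m and angle between the y axis of tube_mid and the y axis of mixer_seat, either way round below 0.06 rad and linear speed of tube below 0.02 m/s and value of joint switch above 0.85 rad); the robot touches nothing.
It fails at once if the flask, the beaker or the bottle is shifted by more than 40 mm or knocked over (distance of any of bottle, flask, beaker from where it was at the start of the episode above 0.04 m or angle between any of bottle, flask, beaker's own z axis and vertical above 0.6 rad).
It also fails if it takes over 59 s, if anything falls off the work surface, if the arm or the gripper's body presses on something with over 40 N, if the wrist force passes 120 N, or if a joint passes its speed limit or range.

## Working session

There is one attempt and no reset: what is moved stays moved. The work goes in short steps, each a Python script; the robot and the scene stay as the last script left them, time stands still between calls to the robot, and variables do not carry over. Pictures are saved under pics/ and viewed, about 8 in all and at most 12, crops included, and the job is handed in when it is done.

```bash
ls; mkdir -p pics; python3 - <<'E'
from bench import *
import cv2,numpy as np
for c in ("scene","top"):
    im=read_camera(c); cv2.imwrite(f"pics/{c}0.png",im[:,:,::-1])
    i=camera_info(c); print(c,{k:np.round(v,4).tolist() for k,v in i.items()})
    for t in ("tube_mid","rack","mixer","switch_tip","switch","bottle","flask","beaker"):
        print(t,[(np.round(d["bbox"]).tolist(),round(d["p"],2)) for d in search_frame(c,t)])
print(state()["time_s"])
E
```

```text
pics
scene {'mtx': [[417.3218, 0.0, 249.425], [0.0, 417.3218, 194.6073], [0.0, 0.0, 1.0]], 'k1': -0.0536, 'R': [[0.9739, -0.2269, 0.0089], [-0.1931, -0.8482, -0.4933], [0.1194, 0.4787, -0.8698]], 't': [-0.5714, 0.0304, 1.2332]}
tube_mid [([240.0, 174.0, 19.0, 64.0], 0.66), ([180.0, 352.0, 72.0, 32.0], 0.66)]
rack [([227.0, 118.0, 100.0, 144.0], 0.71)]
mixer [([184.0, 76.0, 69.0, 76.0], 0.59)]
switch_tip []
switch [([187.0, 110.0, 7.0, 10.0], 0.46)]
bottle [([227.0, 116.0, 101.0, 148.0], 0.3)]
flask [([185.0, 145.0, 30.0, 38.0], 0.84)]
beaker [([231.0, 143.0, 20.0, 30.0], 0.77)]
top {'mtx': [[405.3462, 0.0, 261.9984], [0.0, 405.3462, 195.2631], [0.0, 0.0, 1.0]], 'k1': -0.1204, 'R': [[-0.0196, -0.9995, 0.0231], [-0.9988, 0.0185, -0.0463], [0.0458, -0.024, -0.9987]], 't': [-0.167, 0.5504, 1.4967]}
tube_mid [([250.0, 187.0, 48.0, 14.0], 0.96), ([354.0, 202.0, 47.0, 58.0], 0.89)]
rack [([243.0, 141.0, 68.0, 73.0], 0.69)]
mixer [([122.0, 176.0, 72.0, 56.0], 0.78)]
switch_tip [([164.0, 226.0, 4.0, 3.0], 0.58)]
switch [([202.0, 154.0, 18.0, 16.0], 0.63), ([161.0, 220.0, 12.0, 11.0], 0.54)]
bottle [([202.0, 153.0, 16.0, 18.0], 0.88)]
flask [([201.0, 214.0, 21.0, 24.0], 0.77), ([203.0, 183.0, 18.0, 19.0], 0.19)]
beaker [([202.0, 182.0, 20.0, 21.0], 0.59)]
0.9
```

```bash
python3 - <<'E'
import cv2
a=cv2.imread("pics/top0.png")[120:280,100:420]; cv2.imwrite("pics/topc.png",cv2.resize(a,(800,400),interpolation=cv2.INTER_CUBIC))
b=cv2.imread("pics/scene0.png")[60:384,150:350]; cv2.imwrite("pics/scenec.png",cv2.resize(b,None,fx=1.85,fy=1.85,interpolation=cv2.INTER_CUBIC))
E
```

```text
(no output)
```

View pics/topc.png

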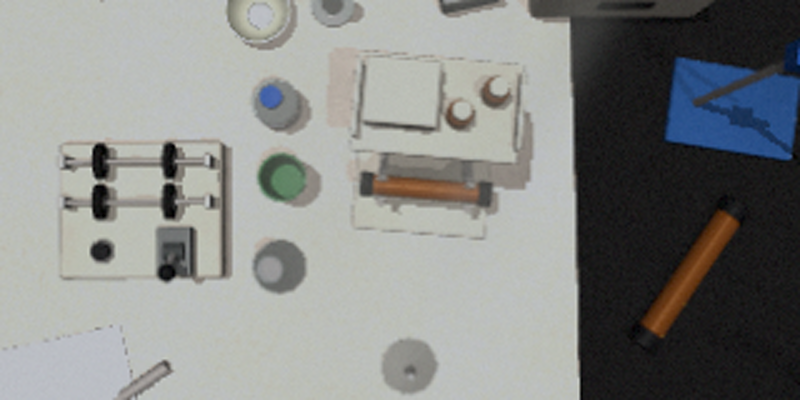

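View pics/scenec.png

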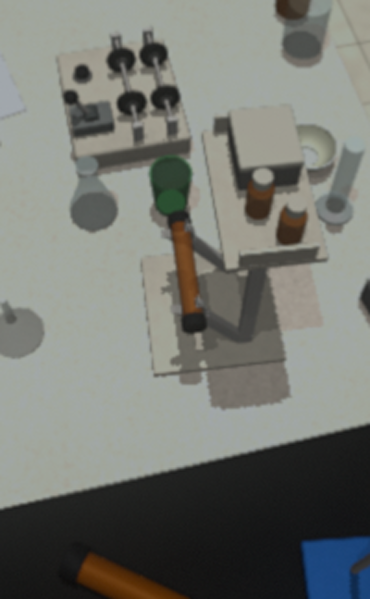

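Two look-alikes are in view: the tube in the clips (top px 274,194) and a larger one lying on the dark area (top px 377,231). The clipped one is smaller and sits in the rack, so it is the one meant. The mixer is at top px 157,204, with its switch towards the robot. The flask, beaker and bottle stand at about column 211. Next I measure positions.

```bash
cat > h.py <<'E'
from bench import *
import cv2,numpy as np
from scipy.optimize import least_squares
from scipy.spatial.transform import Rotation as Ro
CI={c:camera_info(c) for c in("scene","top")}
def proj(c,X):
    i=CI[c]; rv=cv2.Rodrigues(np.array(i["R"],float))[0]
    return cv2.projectPoints(np.atleast_2d(np.array(X,float)),rv,np.array(i["t"],float),np.array(i["mtx"],float),np.array([i["k1"],0,0,0,0],float))[0][:,0]
def amber(im,box):
    l,t,w,h=box; m=np.zeros(im.shape[:2],np.uint8)
    hsv=cv2.cvtColor(im,cv2.COLOR_RGB2HSV); m[t:t+h,l:l+w]=cv2.inRange(hsv,(3,120,50),(22,255,255))[t:t+h,l:l+w]
    n,lab,st,ce=cv2.connectedComponentsWithStats(m); k=1+np.argmax(st[1:,4])
    p=np.argwhere(lab==k)[:,::-1].astype(float); c=p.mean(0); d=np.linalg.svd(p-c,full_matrices=False)[2][0]
    s=(p-c)@d; return c,d,st[k],np.array([c+d*(s.min()-.5),c+d*(s.max()+.5)])
def fit_tube(ims,boxes,x0):
    obs={c:amber(ims[c],boxes[c])[3] for c in boxes}
    obs={c:e[np.argsort(e[:,0] if c=="top" else e[:,1])] for c,e in obs.items()}
    def f(q): # q centre, yaw, pitch; first end is +y
        d=np.array([-np.sin(q[3])*np.cos(q[4]),np.cos(q[3])*np.cos(q[4]),np.sin(q[4])])*.072
        return np.concatenate([(proj(c,[q[:3]+d,q[:3]-d])-obs[c]).ravel() for c in obs])
    r=least_squares(f,x0); return r.x,r.fun
E
python3 - <<'E'
from h import *
ims={c:cv2.imread(f"pics/{c}0.png")[:,:,::-1].copy() for c in CI}
q,res=fit_tube(ims,{"top":(245,182,60,26),"scene":(232,168,36,76)},[.55,-.2,.14,0,0])
print("tube",q.round(4),res.round(1))
B={"top":(118,170,80,66),"scene":(180,72,76,80)}
for c,(l,t,w,h) in B.items():
    g=cv2.cvtColor(ims[c],cv2.COLOR_RGB2GRAY)[t:t+h,l:l+w]
    n,lab,st,ce=cv2.connectedComponentsWithStats((g<65).astype(np.uint8),connectivity=4)
    print(c,[(np.round(ce[k]+[l,t],1).tolist(),int(st[k,4]),st[k,2:4].tolist()) for k in range(1,n) if st[k,4]>8])
def f(q,x): 
    c,s=np.cos(q[2]),np.sin(q[2]); x=np.atleast_2d(x); return np.c_[q[0]+c*x[:,0]-s*x[:,1],q[1]+s*x[:,0]+c*x[:,1],x[:,2]]
# rough mixer fit from hand-read top features (crop px)
P=np.array([[-.029,.05,.08],[-.029,-.05,.08],[.029,.05,.08],[.029,-.05,.08],[.06,.12,.05],[.06,-.12,.05],[-.14,-.12,.05],[-.14,.12,.05],[-.129,-.055,.125]])
U=np.array([[100,200],[171,200],[100,161],[170,160],[61,142],[224,141],[223,277],[60,278],[167,272]])/2.5+[100,120]
r=least_squares(lambda q:(proj("top",f(q,P))-U).ravel(),[.55,.25,0]); print("mixer",r.x.round(4),r.fun.round(1))
print("pred scene",proj("scene",f(r.x,P)).round(1).tolist())
# rack from hand-read base front corners + shelf
P=np.array([[-.1,.1,.012],[-.1,-.1,.012],[.01,.1,.31],[.01,-.1,.31],[.13,.1,.31],[.13,-.1,.31]])
U=np.array([[353,229],[486,238],[353,149],[519,162],[362,53],[524,65]])/2.5+[100,120]
r=least_squares(lambda q:(proj("top",f(q,P))-U).ravel(),[.55,-.2,0]); print("rack",r.x.round(4),r.fun.round(1),f(r.x,[-.02,0,.14]))
for n,px in dict(bottle=(211,162),beaker=(212,192),flask=(211,226)).items():
    print(n,least_squares(lambda q:(proj("top",[*q,.06])-px).ravel(),[.5,0]).x.round(3))
E
```

```text
tube [ 0.543  -0.1895  0.123  -0.0473  0.6539] [ 0.2  0.1 -0.7  0.3 -0.1 -1.2  0.4  1.4]
top [([167.5, 183.8], 64, [6, 14]), ([139.5, 184.0], 72, [6, 13]), ([139.5, 200.3], 76, [7, 14]), ([167.5, 200.1], 63, [6, 13]), ([176.0, 219.5], 18, [1, 18]), ([140.0, 220.1], 42, [7, 7]), ([168.2, 225.4], 67, [11, 15])]
scene [([232.3, 88.8], 127, [14, 13]), ([215.0, 91.6], 129, [15, 13]), ([193.9, 99.1], 45, [7, 7]), ([238.9, 112.0], 131, [15, 12]), ([188.0, 112.3], 42, [7, 7]), ([220.7, 115.0], 131, [15, 12]), ([197.2, 122.4], 55, [14, 9]), ([200.2, 129.7], 75, [21, 7]), ([241.7, 148.5], 105, [19, 7])]
mixer [ 0.5622  0.2092 -0.0116] [ 0.5  0.4 -0.3  0.2  0.6 -0.2  0.2  0.  -0.2 -0.2 -0.6 -0.4 -0.2  0.2
 -0.2 -0.   0.1 -0.1]
pred scene [[215.7, 92.4], [221.3, 115.7], [233.2, 89.6], [239.4, 112.7], [238.3, 79.6], [253.7, 134.2], [190.4, 145.1], [180.1, 88.7], [188.1, 112.5]]
rack [ 0.5655 -0.2075 -0.0958] [-0.1  3.3  0.2  3.8  0.  -1.1 -0.2 -1.1 -0.4 -2.1  0.5 -1.6] [[ 0.54559111 -0.20559238  0.14      ]]
bottle [0.669 0.006]
beaker [0.56  0.004]
flask [0.438 0.01 ]
```

```bash
python3 - <<'E'
from h import *
ims={c:cv2.imread(f"pics/{c}0.png")[:,:,::-1].copy() for c in CI}
bx={"top":(245,182,60,26),"scene":(232,168,36,76)}
E={c:amber(ims[c],bx[c]) for c in bx}
for c in E: print(c,E[c][0].round(1),E[c][2],E[c][3].round(1).tolist())
# scene crop px: cap outer ends
def obs(q,hl):
    d=np.array([-np.sin(q[3]),np.cos(q[3]),0])*hl; return [q[:3]+d,q[:3]-d]
# full-tube ends read by hand + amber centroids
ct=np.array([[360,183],[492,194]])/2.5+[100,120]; cs=np.array([[179,212],[194,331]])/1.85+[150,60]
f=lambda q:np.concatenate([(proj("top",obs(q,.09))-ct).ravel(),(proj("scene",obs(q,.09))-cs).ravel(),(proj("top",q[:3])-E["top"][0]).ravel()])
r=least_squares(f,[.55,-.2,.14,0]); print("tube caps",r.x.round(4),r.fun.round(1))
f2=lambda z:np.concatenate([(proj("top",obs([*z[:2],.14,z[2]],.09))-ct).ravel(),(proj("top",[*z[:2],.14])-E["top"][0]).ravel()])
r=least_squares(f2,[.55,-.2,0]); print("top only z=.14",r.x.round(4),r.fun.round(1))
q=[*r.x[:2],.14,r.x[2]]; print("scene pred",proj("scene",obs(q,.09)).round(1).tolist(),proj("scene",obs(q,.072)).round(1).tolist(),"hand",cs.round(1).tolist())
s=cv2.resize(cv2.imread("pics/scene0.png")[110:260,200:330],None,fx=4,fy=4,interpolation=cv2.INTER_CUBIC)
for p in proj("scene",obs(q,.09)+obs(q,.072)+[q[:3]]): cv2.circle(s,tuple(int(v) for v in (p-[200,110]+.5)*4),3,(255,0,255),1)
t=cv2.resize(cv2.imread("pics/top0.png")[130:220,235:315],None,fx=3.4,fy=3.4,interpolation=cv2.INTER_CUBIC)
for p in proj("top",obs(q,.09)+obs(q,.072)): cv2.circle(t,tuple(int(v) for v in (p-[235,130]+.5)*3.4),3,(255,0,255),1)
o=np.zeros((600,800,3),np.uint8); o[:,:520]=s; o[:t.shape[0],525:525+t.shape[1]]=t; cv2.imwrite("pics/chk.png",o)
E
```

```text
top [265.5 194.7] [250 191  33   8 195] [[249.4, 193.7], [282.5, 195.7]]
scene [249.9 204.5] [243 179  16  51 426] [[246.3, 178.6], [253.3, 229.3]]
tube caps [ 0.5419 -0.1988  0.1347 -0.1119] [-1.  -0.6 -1.7 -0.1 -0.2  1.6 -0.2 -2.   3.6  0.4]
top only z=.14 [ 0.5413 -0.1977 -0.1019] [-1.4 -0.2 -1.9 -0.3  3.3  0.5]
scene pred [[245.9, 174.9], [254.8, 235.7]] [[246.7, 180.5], [253.8, 229.2]] hand [[246.8, 174.6], [254.9, 238.9]]
```

View pics/chk.png

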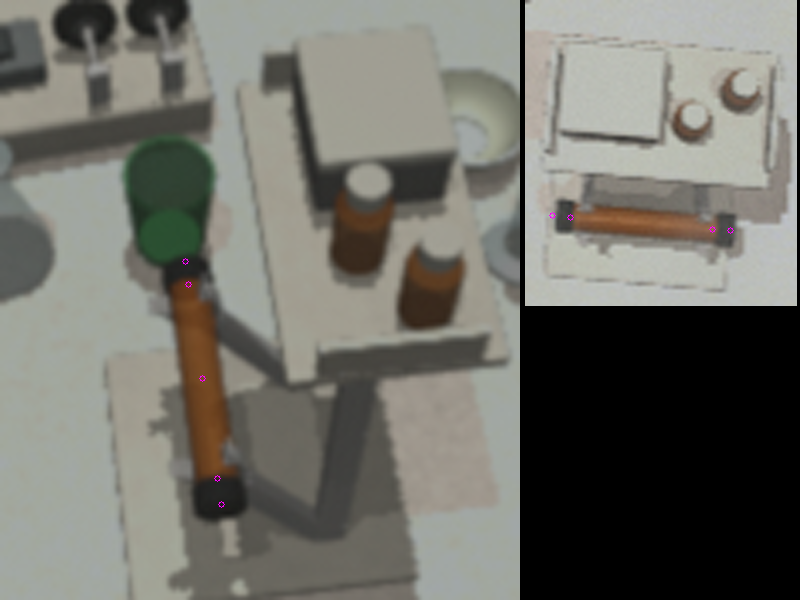

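```bash
python3 - <<'E'
from h import *
def pts(q): 
    d=np.array([-np.sin(q[3]),np.cos(q[3]),0]); return [q[:3]+d*k for k in(.09,-.09,.072,-.072)]
T=np.array([[243.9,192.9],[296.6,197.3],[248.4,193.6],[291.3,196.6]]); S=np.array([[246,173.8],[254.5,238.3],[246.3,179.0],[253.3,229.6]])
f=lambda q:np.r_[(proj("top",pts(q))-T).ravel(),(proj("scene",pts(q))-S).ravel()]
r=least_squares(f,[.55,-.2,.14,0]); print(r.x.round(4),r.fun.round(1))
r=least_squares(lambda z:f([z[0],z[1],.14,z[2]]),[.55,-.2,0]); print("z=.14",r.x.round(4),r.fun.round(1))
# rack base corners (front) check
q=r.x; c,s=np.cos(q[2]),np.sin(q[2])
for X in([-.08,.1,.012-.14],[-.08,-.1,.012-.14]): print(proj("top",[q[0]+c*X[0]-s*X[1],q[1]+s*X[0]+c*X[1],.012]))
print("hand",np.array([[548,277],[722,289]])-[525,0],"->",(np.array([[23,277],[197,289]])/3.4+[234.5,129.5]))
# plan feasibility
yaw=q[2]; R0=Ro.from_euler("z",yaw); a=R0.apply([.53,0,-.848]);a/=np.linalg.norm(a)
for sg in(1,-1):
    y=sg*R0.apply([.848,0,.53]); y/=np.linalg.norm(y); M=np.c_[np.cross(y,a),y,a]; rv=Ro.from_matrix(M).as_rotvec()
    g=np.array([q[0],q[1],.14])
    for d in(-.15,0,.017): print(sg,d,inverse_kinematics(g+a*d,rv))
    for sg2 in (1,-1):
        R1=Ro.from_euler("z",-.0116)
        y2=sg2*R1.apply([1,0,0]);z2=np.array([0,0,-1.]); print(sg2,inverse_kinematics([.562,.209,.09],Ro.from_matrix(np.c_[np.cross(y2,z2),y2,z2]).as_rotvec()))
E
```

```text
[ 0.5399 -0.2023  0.1492 -0.1057] [-0.   0.2 -0.   0.4  0.8 -0.   0.   0.7 -0.1  0.8  0.1 -2.3  0.4  1.3
  0.4 -0.2]
z=.14 [ 0.5408 -0.1998 -0.1055] [-0.7  0.1 -1.1  0.3  0.  -0.1 -1.   0.5 -0.   1.7  0.1 -1.8  0.5  2.2
  0.4  0.4]
[[239.41797599 215.94326893]]
[[292.81750725 220.52973429]]
hand [[ 23 277]
 [197 289]] -> [[241.26470588 210.97058824]
 [292.44117647 214.5       ]]
1 -0.15 [-0.71729667 -0.65798605  2.18866707  0.33847278  1.15981373 -0.67641428]
1 0 [-0.60941141 -0.30559173  2.1691234   0.3609202   0.81056941 -0.69183187]
1 0.017 [-0.59944072 -0.260077    2.15957445  0.36786431  0.77358191 -0.69737661]
1 [ 2.31971534e-01  1.19820389e-01  1.78771471e+00 -4.44089210e-16
  1.23405755e+00  2.43571534e-01]
-1 [ 2.31971534e-01  1.19820389e-01  1.78771471e+00 -4.44089210e-16
  1.23405755e+00 -2.89802112e+00]
-1 -0.15 [-0.71729667 -0.65798605  2.18866707  0.33847278  1.15981373  2.46517838]
-1 0 [-0.60941141 -0.30559173  2.1691234   0.3609202   0.81056941  2.44976079]
-1 0.017 [-0.59944072 -0.260077    2.15957445  0.36786431  0.77358191  2.44421604]
1 [ 2.31971534e-01  1.19820389e-01  1.78771471e+00 -4.44089210e-16
  1.23405755e+00  2.43571534e-01]
-1 [ 2.31971534e-01  1.19820389e-01  1.78771471e+00 -4.44089210e-16
  1.23405755e+00 -2.89802112e+00]
```

```bash
cat >> h.py <<'E'
YT=-.097; G=np.array([.5405,-.2005,.14]); R0=Ro.from_euler("z",YT)
A=R0.apply([.53,0,-.848]); A/=np.linalg.norm(A); Y0=R0.apply([.848,0,.53]); Y0/=np.linalg.norm(Y0)
RV=Ro.from_matrix(np.c_[np.cross(Y0,A),Y0,A]).as_rotvec()
MX=np.array([.5622,.2092,0]); YM=-.0116; RM=Ro.from_euler("z",YM)
ym=RM.apply([1,0,0]); RVD=Ro.from_matrix(np.c_[np.cross(ym,[0,0,-1]),ym,[0,0,-1]]).as_rotvec()
E
python3 - <<'E'
from h import *
reach(G-A*.13,RV); s=state(); print(s["time_s"],s["position"],s["force"])
print(line_to(G-A*.03,speed=.15,contact_N=8)); 
print(line_to(G+A*.017,speed=.06,contact_N=8)); s=state(); print(s["time_s"],s["position"],G+A*.017,s["force"])
ims={c:read_camera(c) for c in CI}
s=cv2.resize(ims["scene"][130:260,190:320],None,fx=4,fy=4,interpolation=cv2.INTER_CUBIC); t=cv2.resize(ims["top"][150:220,235:315],None,fx=3.4,fy=3.4,interpolation=cv2.INTER_CUBIC)
o=np.zeros((520,795,3),np.uint8); o[:,:520]=s; o[:t.shape[0],522:522+t.shape[1]]=t; cv2.imwrite("pics/g1.png",o[:,:,::-1])
E
```

```text
3.9167 [ 0.47218925 -0.19341333  0.25031114] [ 0.5738493  -0.26440232 -0.09644915]
False
False
5.6667 [ 0.54963981 -0.20146027  0.12585714] [ 0.54946763 -0.2013726   0.12558403] [-0.34284428  0.14338593 -0.09154249]
```

View pics/g1.png

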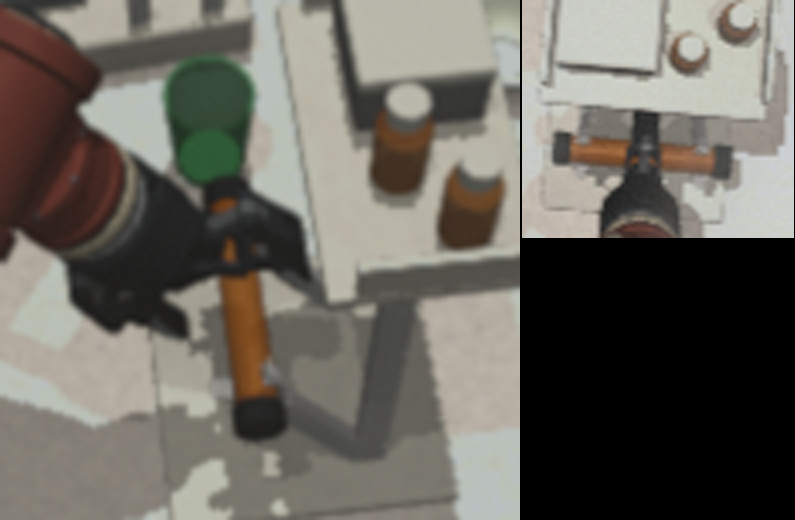

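The open fingers straddle the tube at its middle (top crop px 643,155, scene crop px 240,240), with nothing touched. Now I close and pull.

```bash
python3 - <<'E'
from h import *
close_gripper(f_grip=90); s=state(); print(s["time_s"],s["opening"],s["force"],s["position"])
p=s["position"]
line_to(np.array(p)-A*.04,speed=.04); s=state(); print(s["time_s"],s["opening"],s["force"],s["position"])
if s["opening"]>.02:
    line_to(np.array(p)-A*.12,speed=.15); s=state(); print(s["time_s"],s["opening"],s["force"],s["position"],s["ft_torque"])
    line_to(np.array(s["position"])+[-.03,0,.06]); 
    ims={c:read_camera(c) for c in CI}
    o=np.hstack([ims["scene"][60:250,140:300],ims["top"][130:320,170:330]]); cv2.imwrite("pics/g2.png",cv2.resize(o,None,fx=2.5,fy=2.5,interpolation=cv2.INTER_CUBIC)[:,:,::-1])
E
```

```text
6.3583 0.02551077285015463 [-4.44687696  1.32507727  5.80927667] [ 0.54960614 -0.20146497  0.1261953 ]
7.5167 0.025358919160192568 [-0.22244737 -0.20216723 -2.09198209] [ 0.52835963 -0.19932472  0.15974758]
8.2 0.0254705170869247 [-0.160299   -0.1529651  -2.27586822] [ 0.48612296 -0.19514983  0.22710762] [ 0.10499564  0.47824306 -0.01658567]
```

View pics/g2.png

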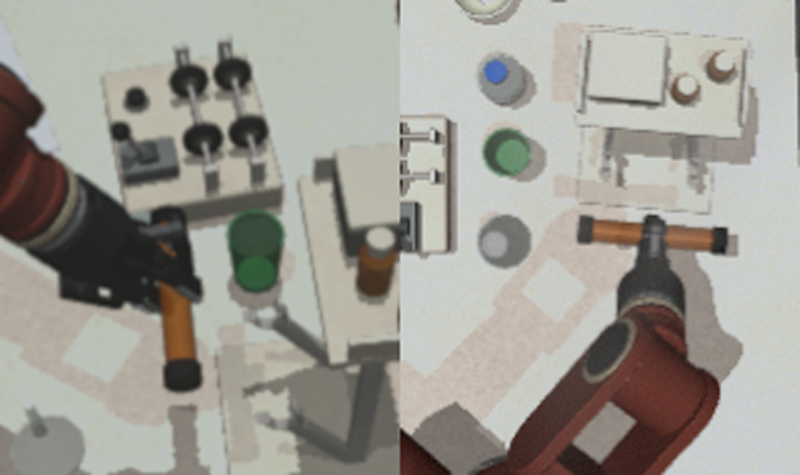

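The tube is held, and its caps sit evenly about the fingers (top crop px 579 and 728, fingers 653). The flask, beaker and bottle are undisturbed. Next I carry it over.

```bash
python3 - <<'E'
from h import *
reach(MX+[0,0,.25],RVD); s=state(); print(s["time_s"],s["opening"],s["force"],s["position"])
line_to(MX+[0,0,.15],speed=.12); s=state(); print(s["time_s"],s["opening"],s["force"],s["position"],s["ft_torque"])
ims={c:read_camera(c) for c in CI}
for c in CI: cv2.imwrite(f"pics/{c}3.png",ims[c][:,:,::-1])
a=cv2.resize(ims["scene"][60:170,160:270],None,fx=3.6,fy=3.6,interpolation=cv2.INTER_CUBIC);b=cv2.resize(ims["top"][150:260,100:210],None,fx=3.6,fy=3.6,interpolation=cv2.INTER_CUBIC)
cv2.imwrite("pics/g3.png",np.hstack([a,b])[:,:,::-1])
d=RM.apply([0,1,0]); T=np.array(MX)+[0,0,.167]
for c in CI: print(c,"expect amber ends, cap ends",proj(c,[T+k*d for k in(.072,-.072,.09,-.09)]).round(1).tolist())
E
```

```text
10.4417 0.025032443184371492 [ 0.59289356 -0.84052198 -2.04982318] [0.56241861 0.20826959 0.25019096]
11.425 0.025124973036578534 [-0.58724739 -0.61530306 -1.17499181] [0.56296325 0.2093261  0.15119422] [ 0.01533503 -0.02343326  0.03741452]
scene expect amber ends, cap ends [[221.9, 66.1], [230.9, 100.3], [220.9, 62.2], [232.1, 104.8]]
top expect amber ends, cap ends [[127.1, 191.0], [169.3, 190.7], [121.9, 191.0], [174.6, 190.6]]
```

View pics/g3.png

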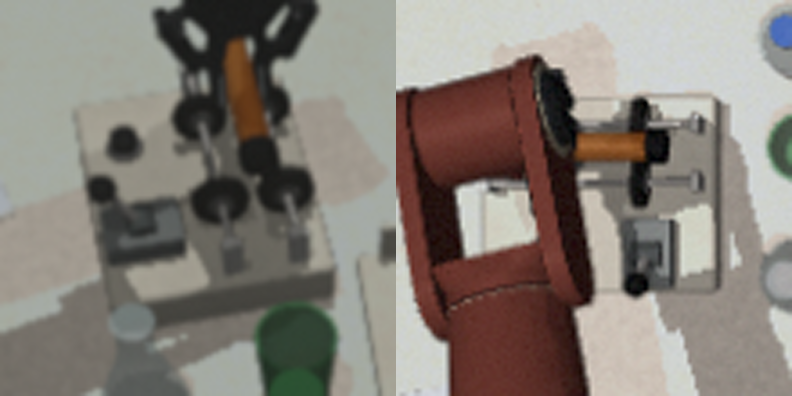

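The near cap end is at top px 175.3 (expected 174.6), so the tube is centred and aligned to about 3 mm. Now I lower it with contact sensing.

```bash
python3 - <<'E'
from h import *
line_to(MX+[0,0,.105],speed=.08)
print(line_to(MX+[0,0,.080],speed=.02,contact_N=6)); sleep(.2); s=state(); print(s["time_s"],s["opening"],s["force"],s["position"],s["ft_torque"])
E
```

```text
True
13.1667 0.025324680796502092 [-0.79523045 -0.53415142  5.98118954] [0.56196241 0.20918385 0.09203366] [ 0.04256109 -0.01968141  0.17465163]
```

```bash
python3 - <<'E'
from h import *
p=np.array(state()["position"])
print(line_to(p-[0,0,.004],speed=.01,contact_N=9)); sleep(.2); s=state(); print(s["time_s"],s["opening"],s["force"],s["position"],s["ft_torque"])
ungrasp(); sleep(.2); s=state(); print(s["time_s"],s["opening"],s["force"],s["position"])
line_to(np.array(s["position"])+[0,0,.1],speed=.1)
reach(MX+RM.apply([-.185,-.055,.22]),RVD); s=state(); print(s["time_s"])
ims={c:read_camera(c) for c in CI}
a=cv2.resize(ims["scene"][60:170,160:270],None,fx=3.6,fy=3.6,interpolation=cv2.INTER_CUBIC);b=cv2.resize(ims["top"][150:260,100:210],None,fx=3.6,fy=3.6,interpolation=cv2.INTER_CUBIC)
cv2.imwrite("pics/g4.png",np.hstack([a,b])[:,:,::-1])
d=RM.apply([0,1,0]); T=np.array(MX)+[0,0,.1075]
for c in CI: print(c,proj(c,[T+k*d for k in(.072,-.072,.09,-.09)]).round(1).tolist())
E
```

```text
True
13.5833 0.025326925591840372 [-0.72962613 -0.90662052  4.90832025] [0.56197193 0.20919659 0.09207222] [-0.01549198  0.10997008  0.19518862]
14.4 0.08564732763271457 [0.10151438 1.10504194 0.25290213] [0.56157676 0.20910534 0.09149327]
16.35
scene [[222.8, 80.1], [231.5, 113.6], [221.8, 76.1], [232.6, 118.1]]
top [[132.2, 191.9], [172.8, 191.6], [127.2, 192.0], [177.9, 191.6]]
```

View pics/g4.png

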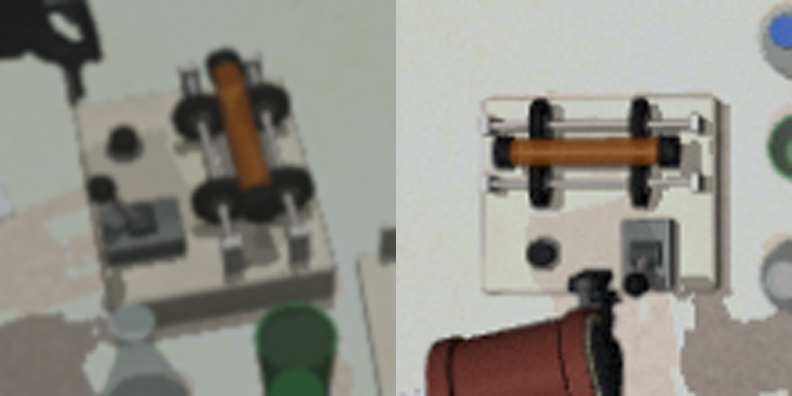

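The tube lies straight on all four wheels. Its cap ends are at top px 126.4 and 178.9 (expected 127.2 and 177.9), outside the wheels. Next is the toggle.

```bash
python3 - <<'E'
from h import *
close_gripper()
y=RM.apply([0,1,0]); best=None
for sg in(1,-1):
    rv=Ro.from_matrix(np.c_[np.cross(sg*y,[0,0,-1]),sg*y,[0,0,-1]]).as_rotvec(); j=inverse_kinematics(MX+RM.apply([-.185,-.055,.2]),rv)
    if j is not None and (best is None or abs(j[5]-state()["joint_pos"][5])<best[0]): best=(abs(j[5]-state()["joint_pos"][5]),rv)
rv=best[1]; W=lambda x,z:MX+RM.apply([x,-.055,z])
reach(W(-.18,.2),rv); line_to(W(-.18,.117),speed=.1)
s=state(); print(s["time_s"],s["position"],s["opening"],s["force"])
print(line_to(W(-.11,.117),speed=.06,contact_N=10)); print(RM.inv().apply(np.array(state()["position"])-MX))
print(line_to(W(-.085,.117),speed=.03,contact_N=8)); s=state(); print(RM.inv().apply(np.array(s["position"])-MX),s["force"],s["time_s"])
E
```

```text
19.6 [0.38212662 0.15641103 0.11776048] 0.0002436332732677891 [-0.09134139  0.67461995  0.29643966]
False
[-0.11013758 -0.05503738  0.11690101]
True
[-0.0953786  -0.05508857  0.11580617] [-0.67506678  0.76148665  0.77107924] 21.5
```

```bash
python3 - <<'E'
from h import *
W=lambda x,z:MX+RM.apply([x,-.055,z])
print(line_to(W(-.085,.117),speed=.03,contact_N=15)); s=state(); print(RM.inv().apply(np.array(s["position"])-MX),s["force"],s["time_s"])
line_to(W(-.15,.117),speed=.1); line_to(W(-.17,.26),speed=.15)
line_to(MX+[-.15,.15,.3],speed=.2)
ims={c:read_camera(c) for c in CI}
a=cv2.resize(ims["scene"][60:170,160:270],None,fx=3.6,fy=3.6,interpolation=cv2.INTER_CUBIC);b=cv2.resize(ims["top"][150:260,110:220],None,fx=3.6,fy=3.6,interpolation=cv2.INTER_CUBIC)
cv2.imwrite("pics/g5.png",np.hstack([a,b])[:,:,::-1])
for x in(-.129,-.071): print([proj(c,W(x,.125)).round(1).tolist() for c in CI])
for c in CI: print([(d["bbox"],d["p"]) for d in search_frame(c,"switch_tip")])
print(state()["force"],state()["time_s"])
E
```

```text
True
[-0.0954505  -0.05512217  0.11485279] [-1.09460586  0.74483021  0.86475265] 21.7667
[[[188.1, 112.5]], [[166.9, 228.7]]]
[[[207.2, 109.4]], [[166.9, 211.9]]]
[([197.2, 104.5, 12.3, 12.7], 0.52)]
[]
[-0.61212651  0.25787124  0.75776847] 24.9667
```

View pics/g5.png

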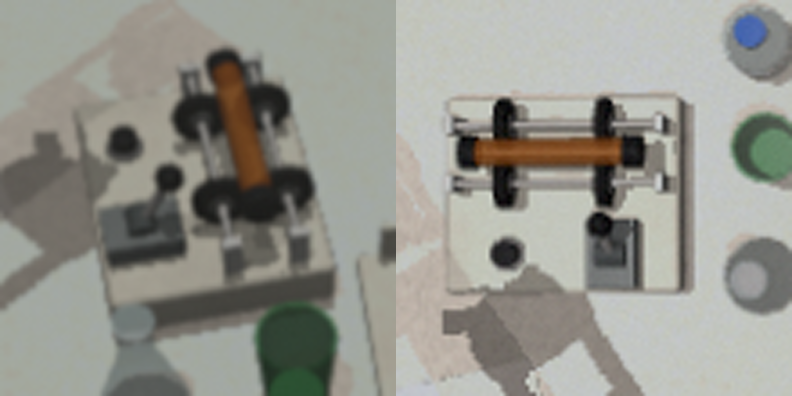

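The ball is at scene px (206.7,108.7) and top px (166.2,211.5). The fully-on prediction is (207.2,109.4) and (166.9,211.9). The tube has not moved, and the arm is clear.

```bash
python3 -c "
from bench import *
print(sign_off())"
```

```text
the job is handed in; nothing more can be done
None
```

The amber tube is on the roller and the roller is switched on. I handed the job in at about 25 s; `sign_off` gives no verdict, so the outcome rests on my own checks.

**What I did:** I gripped the smaller tube between the clips with the tool tilted and pulled it out along the clip mouths. I then carried it over the glassware and lowered it until it touched the wheels. I opened the gripper there, so the tube did not drop, and pushed the toggle over with closed fingers until it hit its stop.

**Last checks:**
- **Tube:** it lay straight across all four wheels with both caps outside them. Just after release the cap ends were within about 1 px (3–4 mm) of prediction, and the last picture showed no movement.
- **Toggle:** the ball was within 1 px of its fully-on position in both cameras.
- **Glassware:** the flask, beaker and bottle looked undisturbed in the last picture.
- **Arm:** it was clear of everything at hand-in.

**Disagreements:**
- My first fit of the tube's pose gave an impossible tilt because the amber area was only partly picked out. I replaced it with cap and glass edges read by hand.
- The rack base's front edge appeared about 17 mm from where the description put it.
- A tube-height fit without the rack data gave 149 mm instead of 140. I used the given 140, and the grasp and contact height agreed with it.
- The network missed the toggle ball in the last top picture and found it in the scene picture only at p = 0.52, so I relied on the positions I read from the pictures.

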